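Open the child-resistant solvent bottle at the repair bench

ROBOT

A 7-joint arm with a two-finger parallel gripper is mounted at the origin on the work surface. World frame = base frame: x ahead of the robot, y to its left, z up, the work surface at z = 0. Lengths are in m, angles in rad, forces in N, time in s.
With the tool pointing down it reaches from about 0.4 to 0.9 m from the base axis. Payload 5.6 kg.
Tool frame: the origin (TCP) lies between the finger pads, 19 mm behind the fingertips; this is the grasp point; z points along the fingers, y is the direction in which the jaws open and shut (so a half turn about z gives the same grasp; the last joint's range is limited). The gripper opens to 92 mm and grips with 3 to 60 N. Pads are 20 mm wide; open, the fingers measure 128 mm over their backs; the gripper's body (75 mm by 189 mm) begins 69 mm behind the grasp point.
Start: joints at [1.112, 0.468, -0.012, 1.603, 0.006, 1.071, -0.056], TCP at [0.263, -0.595, 0.233] pointing down, gripper open.
Joint ranges: [-2.53, 2.53], [-0.31, 2.02], [-1.57, 1.55], [0.28, 2.44], [-1.29, 4.43], [0.15, 1.84], [-2.92, 2.92]. Speed limits (rad/s): [2.57, 2.57, 3.14, 3.14, 3.14, 3.14, 3.14].

INTERFACE

Orientations are given as a rotation vector (axis times angle).
In Python, from bench import * gives the robot as it stands.
- The arm moves only by the shell command python3 -m crank 'ROWS'. ROWS is JSON, a list of rows, each a list of 5 numbers: the shift along the tool's x, y, z in mm, then the turn about the tool's z in rad, then the opening, from -1 (shut) to 1 (fully open). A call has exactly 5 rows; each row shifts and turns the commanded pose from where the row before left it, along the tool's axes as they then stand; what a row does not reach is not made up. A row lasts 1/10 s, in which the tool goes at most 50 mm and 8.59 degrees, less where a joint would pass 70% of its speed; a pose out of reach is approached as far as the arm can. A call with a gripper value outside its range is refused whole. The fingers move at their own pace and stop on an object; the grip force is fixed at half the most. Time passes only in rows, so rows that do not move let the fingers close, or fill a call up. It gives the time, the measured TCP pose, the force and the opening at its end, in the units of the state.
- state(): the state, without advancing time (a new reading comes with each control period).
- camera(name): name is "side" or "top" or "wrist"; returns a dict with "pixels" (420x560x3 uint8, blue, green, red), "vertical_fov" (degrees; the focal length in pixels is half the picture's height over the tangent of half this angle, whatever the lens; pixels are square), "cx", "cy" (the principal point, pixels), "R" (3x3) and "t" (3): a world point X has camera coordinates R X + t. Camera axes: x right, y down, z forward; pixel columns grow to the right and rows downward; lengths in m; the calibration is good to about 2 mm. A picture is of the moment at which its call begins. There is no depth.
- hand_in(): hands the job in, once; it reports no verdict.
Trained networks look in a picture, given as the dict that the camera call returned (one of the last four; its "shot" number tells which), for a name from the list of things; names that differ only in an ending like _2 or _b are one class to them, and where a whole thing is asked for, a point or a joint stands for the part that bears it (a point fixed in the world has none). Each returns a list of dicts, best first, with "confidence" (0 to 1); they miss things now and then, are a little off and sometimes report something else, mostly with a low value. They report only what shows in the picture. A call takes as long as a camera call. They do not tell look-alikes from the thing itself.
- regions_of(picture, target): "region" (420x560 bool, what is visible of it) and "box" ([left, top, right, bottom] in pixels, round what is visible of it).
The state is a dict: "t": time; "q": joint angles; "joint_vel": joint speeds; "effort": joint torques, N m; "tcp_pos": TCP position; "tool_rot": TCP orientation; "force": force on the tool from outside, world axes, zero at the start; "torque": the same for the moment, N m; "opening": opening from 0.0 (shut) to 1.0 (fully open).
Only numpy, scipy, OpenCV 4.12 (cv2) and the standard library are available. Lean on these libraries where they do the work, as an engineer would, in place of code of your own. Each camera call takes 0.05 s, during which the arm holds its last target. There are 200 camera calls.

TASK

Open the bottle of board cleaner: its red child-resistant cap only spins idly unless it is held pressed down while you turn it anticlockwise. Press firmly but by feel (never ram it or wrench at it with more than about 20 N), lift the free cap off, and set it gently, right way up, flat on the floor of the white parts tray, then let go. Leave the spool, the pot, the screwdriver and everything else where it is.

Things in the scene. Friction and masses are not known exactly. Their poses are not given: they have to be found in the camera images.
- bottle: White solvent bottle with a yellow label band, 66 mm across, held in a black weighted stand (round foot, 100 mm across); it cannot move. Origin: centre of the foot's underside, on the bench; z up along the bottle's and cap's common axis. The white shoulder ends 120 mm up; a neck 30 mm across rises from it.
- cap: Red ribbed round hollow cap, 46 mm across, 32 mm tall, about 30 g, flat closed top. Origin: centre of its underside; z up along its axis. About 1 mm of side play on the neck. Not pressed, it spins idly either way for ever and cannot be pulled off. More than 35 N between cap and bottle, in any direction, spoils the neck.
- cap_grip (a point): Point on the cap's axis 24 mm above its underside: a good TCP place to grip the ribbed side, at any yaw, from above; the fingertips then reach down to 5 mm above the cap's underside and clear the shoulder also at full press.
- cap_top (a point): Centre of the cap's top. An inner spring (preload 6 N, 0.5 N/mm) pushes the cap up. Pressed down 2.5 to 9.5 mm (differs between bottles, not shown) its teeth begin to mesh with the inner thread; 3 mm deeper the travel ends hard. A push of 14 to 20 N always meshes. If tooth lands on tooth the cap stops early: turn up to 0.5 rad, it drops in and must be pressed on after.
- neck (a point): Centre of the seated cap's underside, 140 mm above the bottle's origin. Meshed and turned anticlockwise seen from above (positive about z), it drives the inner thread (drag 0.08 N m). After 0.75 rad of driving (the teeth idle for up to 0.6 rad first, so at most 1.4 rad of pressed turning; end stop only after 3.3) the cap lifts straight off. Strokes add up: the thread stays where left.
- tray: Open white square parts tray, 150 mm square outside, 18 mm tall, walls 4 mm, floor 4 mm thick, fixed to the bench. Origin: centre of its underside, z up, x and y along its sides.
- tray_in (a point): Centre of the tray's inner floor, 4 mm above its origin: where the cap is to stand.
- spool: Bystander: metal solder spool standing on end, 56 mm across, 42 mm tall, loose. Origin: centre of its underside.
- pot: Bystander: black open pot, 60 mm across, 50 mm tall, loose. Origin: centre of its underside.
- driver: Bystander: yellow-handled screwdriver lying on the bench, 150 mm long, loose. Origin in its middle, under the shaft.
- board: Bystander: green circuit board with a black fan, 150 x 110 mm, 25 mm tall, fixed to the bench. Origin: centre of its underside.
Not all that is in view belongs to the job. Of the things that look like the cap, the middle-sized one is meant.

How it is judged:
By the outcome, as a careful person would: the job done as asked, in the order asked, and still so for the second after the job is handed in, with the robot touching nothing.
It also fails if it takes over 64 s, if anything falls off the work surface, if the arm or the gripper's body presses on something with over 40 N, if the wrist force passes 120 N, or if a joint passes its speed limit or range.

## Working session

There is one attempt and no reset: what is moved stays moved. The work goes in short steps, Python scripts to look and compute and a shell command to move; the robot and the scene stay as the last step left them, time stands still between calls to the robot, and variables do not carry over. Pictures are saved under pics/ and viewed, about 8 in all and at most 12, crops included, and the job is handed in when it is done.

```bash
mkdir -p pics; cat > h.py <<'E'
from bench import *
import numpy as np, cv2
def f(c): return c["pixels"].shape[0]/2/np.tan(np.radians(c["vertical_fov"])/2)
def ray(c,u,v):
    R=np.array(c["R"]);t=np.array(c["t"]);d=R.T@np.array([(u-c["cx"])/f(c),(v-c["cy"])/f(c),1]);return -R.T@t,d/np.linalg.norm(d)
def atz(c,u,v,z):
    o,d=ray(c,u,v);return o+d*(z-o[2])/d[2]
def proj(c,X):
    p=np.array(c["R"])@np.array(X)+np.array(c["t"]);return np.array([c["cx"],c["cy"]])+f(c)*p[:2]/p[2]
def tri(rs):
    A=np.zeros((3,3));b=np.zeros(3)
    for o,d in rs:
        M=np.eye(3)-np.outer(d,d);A+=M;b+=M@o
    X=np.linalg.solve(A,b);return X,[np.linalg.norm((np.eye(3)-np.outer(d,d))@(X-o)) for o,d in rs]
E
python3 - <<'E'
from h import *
s=state();print({k:np.round(v,3) for k,v in s.items()})
for n in("top","side"):
    c=camera(n);cv2.imwrite(f"pics/{n}0.png",c["pixels"]);print(n,c["vertical_fov"],np.round(ray(c,c["cx"],c["cy"]),3).tolist())
    for k in("cap","bottle","tray","spool","pot","driver","board"):
        for r in regions_of(c,k): 
            m=cv2.moments(r["region"].astype(np.uint8),True);print(k,round(r["confidence"],2),np.round(r["box"],1).tolist(),int(m["m00"]),round(m["m10"]/m["m00"],1),round(m["m01"]/m["m00"],1))
E
```

```text
{'t': np.float64(0.0), 'q': array([ 1.112,  0.468, -0.012,  1.604,  0.006,  1.071, -0.056]), 'joint_vel': array([ 0.   ,  0.001,  0.001, -0.001,  0.001, -0.002, -0.001]), 'effort': array([ 0.0000e+00, -5.2058e+01, -1.3000e-02, -2.4375e+01, -5.7000e-02,
        1.7000e-02,  0.0000e+00]), 'tcp_pos': array([ 0.262, -0.594,  0.232]), 'tool_rot': array([-3.072e+00, -6.480e-01,  1.000e-03]), 'force': array([-0.217, -0.548,  0.188]), 'torque': array([-0.01 ,  0.004,  0.014]), 'opening': np.float64(1.0)}
top 55.78807279168546 [[0.487, 0.009, 0.863], [0.104, -0.02, -0.994]]
cap 0.96 [185.3, 253.7, 221.8, 286.8] 945 204.7 269.6
cap 0.95 [225.7, 183.2, 249.8, 212.4] 622 238.4 196.4
cap 0.72 [296.4, 188.0, 308.2, 203.6] 163 303.8 196.0
bottle 0.87 [224.0, 184.5, 269.1, 232.2] 1122 246.7 211.2
tray 0.66 [360.7, 174.9, 444.8, 257.9] 4977 401.7 214.3
spool 0.71 [302.0, 124.8, 330.7, 157.5] 645 316.2 140.8
pot 0.69 [217.4, 127.1, 246.9, 154.2] 678 230.6 141.0
driver 0.68 [264.1, 237.4, 280.2, 309.6] 530 270.9 264.5
driver 0.23 [302.3, 129.5, 328.7, 154.6] 616 316.3 140.8
board 0.77 [107.2, 195.4, 175.3, 277.4] 3816 139.4 236.4
side 51.92952798187428 [[0.359, 0.575, 0.914], [0.213, -0.591, -0.778]]
cap 0.66 [287.8, 284.8, 318.4, 322.8] 872 302.6 302.6
cap 0.63 [246.3, 212.1, 268.2, 238.5] 404 257.3 224.6
cap 0.46 [265.0, 213.6, 278.1, 226.3] 104 271.4 217.3
bottle 0.74 [241.6, 234.1, 283.8, 283.3] 1515 260.0 257.9
tray 0.91 [274.8, 144.6, 348.4, 196.5] 2279 309.9 168.4
spool 0.79 [221.7, 184.4, 243.6, 209.0] 457 233.0 196.2
pot 0.6 [190.7, 234.2, 218.7, 262.6] 557 204.2 248.2
driver 0.75 [296.2, 242.4, 352.2, 273.1] 394 313.0 254.3
driver 0.73 [238.7, 231.8, 279.7, 280.7] 1466 260.1 257.6
board 0.76 [209.5, 328.8, 286.8, 383.3] 3911 249.1 356.7
```

```bash
python3 -c "
import cv2,numpy as np
a=cv2.imread('pics/top0.png');b=cv2.imread('pics/side0.png');cv2.imwrite('pics/both0.png',cv2.resize(np.vstack([a,b]),None,fx=.71,fy=.71,interpolation=cv2.INTER_AREA))"
```

```text
(no output)
```

View pics/both0.png

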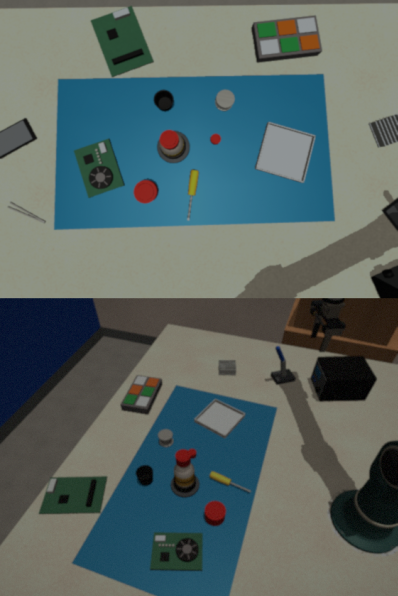

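Red cap-like things (top view): a large one on the bench (205,270), the one on the bottle (238,196), and a small one on the bench (304,196). The one on the bottle should be the middle-sized one. I'll measure the sizes and confirm in a crop.

```bash
python3 - <<'E'
from h import *
T=camera("top");S=camera("side")
def reds(c):
    p=c["pixels"].astype(int);m=((p[...,2]>90)&(p[...,1]<60)&(p[...,0]<70)).astype(np.uint8)
    n,l,st,ce=cv2.connectedComponentsWithStats(m);return [(st[i].tolist(),np.round(ce[i],1).tolist()) for i in range(1,n) if st[i][4]>60]
for c in(T,S):print(reds(c))
def cen(c,k):
    out=[]
    for r in regions_of(c,k):
        if r["confidence"]<.4: continue
        m=cv2.moments(r["region"].astype(np.uint8),True);out.append((m["m10"]/m["m00"],m["m01"]/m["m00"],m["m00"]))
    return out
for k in("cap","tray","spool","pot","board","driver"):
    a=cen(T,k);b=cen(S,k)
    for p in a:
        print(k,np.round(p,0),end=' ')
        for q in b:
            X,e=tri([ray(T,*p[:2]),ray(S,*q[:2])])
            if e[0]<.012: print(np.round(X,3),np.round(e[0],4),"diam",round(2*np.sqrt(p[2]/np.pi)/f(T)*(T["R"]@X+T["t"])[2],3),end=' ')
        print()
a=cv2.resize(T["pixels"][115:315,100:460],(720,400),interpolation=cv2.INTER_CUBIC);cv2.imwrite("pics/crop1.png",cv2.convertScaleAbs(a,alpha=1.4))
E
```

```text
[([225, 183, 27, 27, 563], [238.0, 196.1]), ([297, 189, 14, 14, 155], [303.2, 195.4]), ([189, 254, 32, 32, 809], [204.6, 269.4])]
[([247, 212, 29, 18, 354], [259.9, 220.1]), ([289, 286, 29, 27, 622], [302.8, 298.7])]
cap [238. 196. 597.] [0.593 0.071 0.036] 0.0104 diam 0.058 [0.586 0.063 0.158] 0.0004 diam 0.049 
cap [205. 269. 870.] [0.454 0.145 0.028] 0.0008 diam 0.069 [0.471 0.085 0.394] 0.0031 diam 0.039 
cap [303. 196. 146.] [ 0.645 -0.085 -0.232] 0.0063 diam 0.038 [ 0.603 -0.065  0.015] 0.0014 diam 0.029 
tray [ 402.  214. 4933.] [ 0.56  -0.281  0.004] 0.0011 diam 0.173 
spool [316. 141. 648.] [ 0.723 -0.098  0.022] 0.0003 diam 0.062 
pot [231. 141. 645.] [0.724 0.086 0.031] 0.0006 diam 0.061 
board [ 139.  237. 3732.] [0.527 0.289 0.004] 0.0008 diam 0.148 
driver [272. 257. 402.] [0.474 0.006 0.015] 0.0006 diam 0.048
```

View pics/crop1.png

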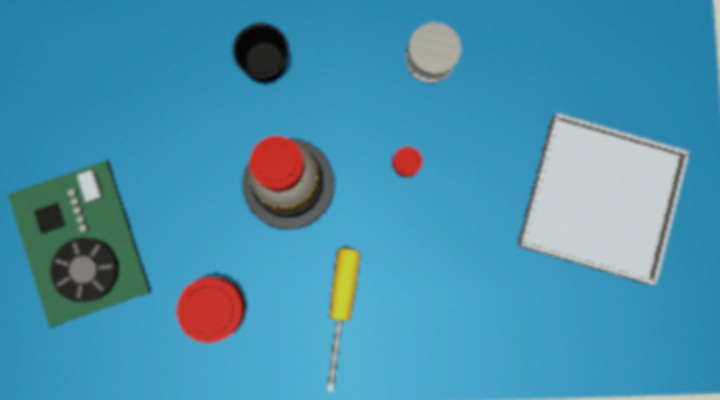

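The crop shows three red discs: large (lower left, 69 mm), small (right of the bottle, 29 mm), and the middle one on the bottle (49 mm). The cap on the bottle is the right one. Next I'll work out the approach in tool axes.

```bash
cat >> h.py <<'E'
from scipy.spatial.transform import Rotation as Ro
def tool(X=None):
    s=state();R=Ro.from_rotvec(s["tool_rot"]).as_matrix();p=np.array(s["tcp_pos"])
    print("t",round(s["t"],2),"tcp",np.round(p,4),"q",np.round(s["q"],2),"x",np.round(R[:,0],3),"z",np.round(R[:,2],3),"F",np.round(s["force"],1),"Tz",round(s["torque"][2],3),"op",round(s["opening"],3))
    if X is not None: print("move mm",np.round(R.T@(np.array(X)-p)*1000,1))
    return R,p
E
python3 - <<'E'
from h import *
R,p=tool([.586,.063,.24])
T=camera("top");W=camera("wrist")
print("cap top from top view",atz(T,238.2,196.3,.172))
o,d=ray(W,W["cx"],W["cy"]);print(W["vertical_fov"],"cam in tool",R.T@(o-p),R.T@d)
E
```

```text
t 1.5 tcp [ 0.2625 -0.5946  0.2333] q [ 1.11  0.47 -0.01  1.6   0.01  1.07 -0.06] x [ 0.915  0.404 -0.   ] z [-0. -0. -1.] F [0.2 0.5 0.6] Tz -0.001 op 0.993
move mm [ 561.5 -471.    -6.8]
cap top from top view [0.58413115 0.06219237 0.172     ]
64.12686576139824 cam in tool [ 7.37279899e-02  8.67259606e-06 -1.51874303e-01] [-2.66120908e-01  2.81760042e-04  9.63939616e-01]
```

```bash
python3 -m crank '[[37,-31,0,0,1],[37,-31,0,0,1],[37,-31,0,0,1],[37,-31,0,0,1],[37,-31,0,0,1]]'; python3 -m crank '[[37,-31,0,0,1],[37,-31,0,0,1],[37,-31,0,0,1],[37,-31,0,0,1],[37,-31,0,0,1]]'; python3 -m crank '[[37,-31,0,0,1],[37,-31,0,0,1],[37,-31,0,0,1],[20,-31,0,0,1],[0,-31,0,0,1]]'
cat > cap.py <<'E'
from h import *
import sys
R,p=tool()
W=camera("wrist");cv2.imwrite(f"pics/{sys.argv[1]}.png",W["pixels"])
for r in regions_of(W,"cap"):print(round(r["confidence"],2),np.round(r["box"],1))
px=W["pixels"].astype(int);m=((px[...,2]>80)&(px[...,1]<.45*px[...,2])&(px[...,0]<.5*px[...,2])).astype(np.uint8)
n,l,st,ce=cv2.connectedComponentsWithStats(m)
for i in range(1,n):
    if st[i][4]>300: print(st[i],np.round(ce[i],1),np.round(atz(W,*ce[i],.172),4))
T=[proj(W,[.584,.062,z]) for z in(.14,.172)];print("proj",np.round(T,1))
E
python3 cap.py w1
```

```text
t: 2.1
tcp_pos: [0.3698, -0.3764, 0.2335]
tool_rot: [3.073, 0.648, 0.001]
force: [1.4, 0.0, -0.1]
opening: 0.997
t: 2.6
tcp_pos: [0.4765, -0.1599, 0.2337]
tool_rot: [3.073, 0.648, 0.001]
force: [1.2, -1.2, -0.3]
opening: 1.0
t: 3.1
tcp_pos: [0.5345, 0.0362, 0.2333]
tool_rot: [-3.072, -0.652, -0.002]
force: [0.8, -0.5, 0.3]
opening: 1.0
t 3.1 tcp [0.5345 0.0362 0.2333] q [ 0.17  0.3  -0.36  1.87  0.12  0.99 -1.39] x [0.914 0.406 0.002] z [ 0.001  0.001 -1.   ] F [ 0.8 -0.5  0.3] Tz -0.04 op 1.0
0.86 [122.6 177.3 197.9 244.5]
0.76 [371.6 145.5 403.6 177.4]
0.61 [235.4 100.9 313.1 175.8]
[ 233  102   72   75 4149] [269.  139.4] [0.5858 0.0638 0.172 ]
[373 148  29  28 615] [387.  161.4] [ 0.6036 -0.0104  0.172 ]
[ 122  184   64   60 2912] [153.3 213.8] [0.5102 0.1147 0.172 ]
proj [[271.2 139.5]
 [270.5 143.3]]
```

View pics/w1.png

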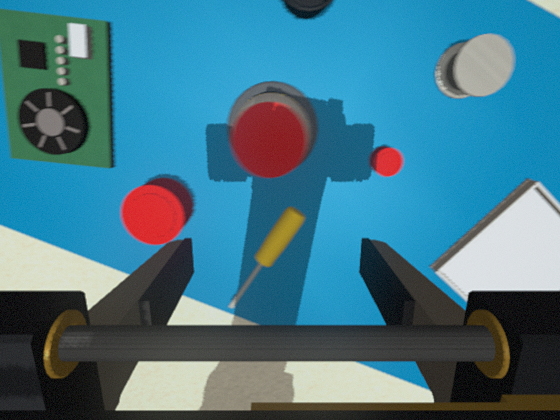

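The wrist view shows the bottle cap at (269,139), with the big one at (153,214), the small one at (387,161) and the tray at lower right. I'll move over the cap and take a second view.

```bash
python3 -m crank '[[19,-1,0,0,1],[19,-1,0,0,1],[19,-2,0,0,1],[0,0,0,0,1],[0,0,0,0,1]]'; python3 cap.py w2
```

```text
t: 3.7
tcp_pos: [0.5833, 0.0589, 0.2329]
tool_rot: [3.074, 0.647, -0.002]
force: [-0.3, 0.7, -0.2]
opening: 0.996
t 3.7 tcp [0.5833 0.0589 0.2329] q [ 0.12  0.39 -0.35  1.75  0.15  1.03 -1.44] x [ 0.915  0.403 -0.001] z [-0.001 -0.001 -1.   ] F [-0.3  0.7 -0.2] Tz 0.054 op 0.996
0.97 [239.8 177.7 309.8 252.6]
0.94 [370.1 191.2 401.  222.8]
0.75 [130.1 221.3 201.  268.9]
[ 239  180   70   74 3848] [273.8 218.5] [0.5883 0.0628 0.172 ]
[372 195  28  27 586] [385.8 208. ] [ 0.6247 -0.002   0.172 ]
[130 233  47  38 835] [147.7 247.9] [0.5344 0.133  0.172 ]
proj [[272.7 211. ]
 [272.3 224.5]]
```

View pics/w2.png

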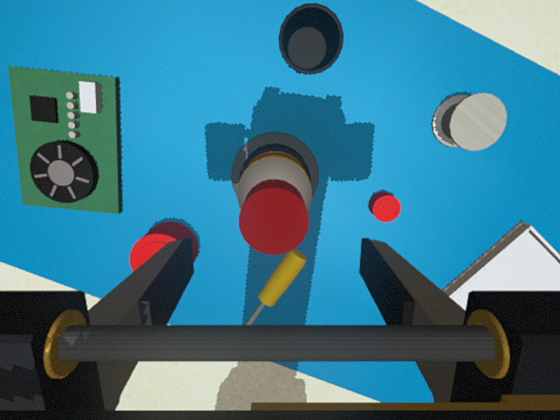

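Second view: cap disc centred near (274,218), with its side slightly visible above. I'll fit the cylinder outline to the boxes in the views to get x, y, z.

```bash
python3 - <<'E'
from h import *
from scipy.optimize import least_squares
W=camera("wrist");T=camera("top");S=camera("side")
def box(c,u,v):
    px=c["pixels"].astype(int);m=((px[...,2]>80)&(px[...,1]<.45*px[...,2])&(px[...,0]<.5*px[...,2])).astype(np.uint8)
    n,l,st,ce=cv2.connectedComponentsWithStats(m);i=min((i for i in range(1,n) if st[i][4]>100),key=lambda i:np.hypot(*(ce[i]-[u,v])));x,y,w,h,_=st[i];return np.array([x-.5,y-.5,x+w-.5,y+h-.5])
a=np.linspace(0,2*np.pi,72)
def mb(c,X):
    P=np.array([proj(c,[X[0]+.023*np.cos(t),X[1]+.023*np.sin(t),X[2]+z]) for z in(0,-.032) for t in a]);return np.r_[P.min(0),P.max(0)]
V=[(W,273,218),(T,238,196),(S,257,222)]
B=[box(*v) for v in V];print(B)
for use in((0,),(0,1),(1,2)):
    fn=lambda X:np.concatenate([mb(V[i][0],X)-B[i] if i<2 else (mb(V[i][0],X)-B[i])[[0,1,]] for i in use])
    r=least_squares(fn,[.585,.063,.172]);print(use,np.round(r.x,4),np.round(r.fun,1))
R,p=tool([.585,.063,.178])
# tray
for c in (T,):
    r=regions_of(c,"tray")[0];m=r["region"].astype(np.uint8);cn=max(cv2.findContours(m,0,2)[0],key=cv2.contourArea)
    q=cv2.boxPoints(cv2.minAreaRect(cn));P=np.array([atz(c,*k,.018) for k in q]);print("tray",np.round(P,3).tolist(),P.mean(0),np.linalg.norm(P[0]-P[1]),np.linalg.norm(P[2]-P[1]))
    print([np.round(atz(c,*k[0],.018),3).tolist() for k in cv2.approxPolyDP(cn,5,True)])
E
```

```text
[array([238.5, 178.5, 307.5, 253.5]), array([296.5, 188.5, 309.5, 202.5]), array([288.5, 285.5, 317.5, 313.5])]
(0,) [0.5858 0.0622 0.1724] [-0.  0.  0. -0.]
(0, 1) [0.5633 0.0281 0.0682] [ 34.6  13.2  11.9 -10.3 -48.4  13.4 -38.6  23.2]
(1, 2) [ 0.6363 -0.1207 -0.4908] [  2.8  11.3   3.9  11.5 -24.7  -2.5]
t 3.95 tcp [0.5831 0.0591 0.2334] q [ 0.12  0.39 -0.35  1.75  0.15  1.03 -1.44] x [ 0.915  0.403 -0.   ] z [-0. -0. -1.] F [ 0.6  0.1 -0.3] Tz -0.015 op 1.0
move mm [ 3.3 -2.9 55.4]
tray [[0.509, -0.178, 0.018], [0.654, -0.226, 0.018], [0.608, -0.377, 0.018], [0.463, -0.326, 0.018]] [ 0.55864716 -0.2770249   0.018     ] 0.1533691645584866 0.1578458218567747
[[0.649, -0.225, 0.018], [0.512, -0.184, 0.018], [0.468, -0.325, 0.018], [0.606, -0.369, 0.018]]
```

```bash
python3 -m crank '[[3.6,-2.1,0,0,1],[0,0,15,0,0.6],[0,0,18,0,0.4],[0,0,18,0,0.2],[0,0,18,0,0.2]]';python3 -m crank '[[0,0,0,0,0.2],[0,0,0,0,0.1],[0,0,0,0,0.06],[0,0,0,0,0.04],[0,0,0,0,0.03]]'; python3 -m crank '[[0,0,0,0,0.02],[0,0,0,0,0],[0,0,0,0,-0.02],[0,0,0,0,-0.03],[0,0,0,0,-0.03]]'; python3 -c "
from h import *
tool([.5855,.0625,.164])"
```

```text
t: 4.5
tcp_pos: [0.5855, 0.0632, 0.1624]
tool_rot: [-3.074, -0.649, 0.002]
force: [-0.2, 0.8, 0.9]
opening: 0.672
t: 5.0
tcp_pos: [0.5867, 0.0628, 0.1651]
tool_rot: [3.073, 0.648, 0.003]
force: [1.2, -0.6, 1.5]
opening: 0.518
t: 5.5
tcp_pos: [0.5866, 0.0629, 0.1649]
tool_rot: [3.074, 0.648, 0.002]
force: [1.3, -2.0, 6.0]
opening: 0.498
t 5.5 tcp [0.5866 0.0629 0.1649] q [ 0.09  0.47 -0.33  1.8   0.19  0.9  -1.48] x [0.915 0.404 0.001] z [ 0.001 -0.    -1.   ] F [ 1.3 -2.   6. ] Tz -0.003 op 0.498
move mm [-1.2 -0.1  0.9]
```

```bash
python3 -m crank '[[0,0,0,0,-1],[0,0,0,0,-1],[0,0,1,0,-1],[0,0,1,0,-1],[0,0,0,0,-1]]'; python3 -m crank '[[0,0,1,0,-1],[0,0,1,0,-1],[0,0,0,0,-1],[0,0,0,0,-1],[0,0,0,0,-1]]'; python3 -c "
from h import *
tool([.5855,.0625,.164])"
```

```text
t: 6.0
tcp_pos: [0.5866, 0.0631, 0.1628]
tool_rot: [3.074, 0.648, 0.002]
force: [1.0, -3.1, 5.9]
opening: 0.501
t: 6.5
tcp_pos: [0.5866, 0.0631, 0.1611]
tool_rot: [3.074, 0.648, 0.002]
force: [0.7, -2.7, 6.9]
opening: 0.496
t 6.5 tcp [0.5866 0.0631 0.1611] q [ 0.09  0.48 -0.33  1.8   0.19  0.89 -1.48] x [0.915 0.404 0.001] z [ 0.001 -0.    -1.   ] F [ 0.7 -2.7  6.9] Tz 0.006 op 0.496
move mm [-1.2  0.1 -2.9]
```

```bash
python3 -m crank '[[0,0,1,0,-1],[0,0,1,0,-1],[0,0,0,0,-1],[0,0,0,0,-1],[0,0,0,0,-1]]'; python3 -m crank '[[0,0,1,0,-1],[0,0,0.5,0,-1],[0,0,0,0,-1],[0,0,0,0,-1],[0,0,0,0,-1]]'
```

```text
t: 7.0
tcp_pos: [0.5867, 0.063, 0.1596]
tool_rot: [3.073, 0.648, 0.003]
force: [-0.3, -3.7, 10.4]
opening: 0.497
t: 7.5
tcp_pos: [0.5868, 0.0631, 0.1592]
tool_rot: [3.073, 0.648, 0.003]
force: [-2.2, -3.5, 16.4]
opening: 0.499
```

```bash
python3 -m crank '[[0,0,0,-0.05,-1],[0,0,0,-0.05,-1],[0,0,0,-0.05,-1],[0,0,0,-0.05,-1],[0,0,0,0,-1]]'; python3 -c "
from h import *
tool()"
```

```text
t: 8.0
tcp_pos: [0.5867, 0.0635, 0.158]
tool_rot: [2.993, 0.954, 0.003]
force: [1.3, -3.0, 9.5]
opening: 0.499
t 8.0 tcp [0.5867 0.0635 0.158 ] q [ 0.13  0.49 -0.38  1.8   0.22  0.89 -1.31] x [0.816 0.579 0.002] z [ 0.002  0.    -1.   ] F [ 1.3 -3.   9.5] Tz 0.014 op 0.499
```

It was tooth on tooth, and the cap has now dropped in (16 to 9.5 N). I'll press on.

```bash
python3 -m crank '[[0,0,1,0,-1],[0,0,0.5,0,-1],[0,0,0,0,-1],[0,0,0,0,-1],[0,0,0,0,-1]]'; python3 -m crank '[[0,0,1,0,-1],[0,0,0.2,0,-1],[0,0,0,0,-1],[0,0,0,0,-1],[0,0,0,0,-1]]'
```

```text
t: 8.5
tcp_pos: [0.5867, 0.0635, 0.1567]
tool_rot: [2.993, 0.952, 0.003]
force: [-0.7, -2.5, 10.2]
opening: 0.5
t: 9.0
tcp_pos: [0.5868, 0.0635, 0.1564]
tool_rot: [2.993, 0.952, 0.003]
force: [-3.1, -3.1, 15.9]
opening: 0.495
```

```bash
python3 -m crank '[[0,0,0,-0.1,-1],[0,0,0,-0.1,-1],[0,0,0,-0.1,-1],[0,0,0,-0.1,-1],[0,0,0,0,-1]]'; python3 -c "
from h import *
tool()"
```

```text
t: 9.5
tcp_pos: [0.5869, 0.0634, 0.1565]
tool_rot: [2.742, 1.53, 0.003]
force: [-3.2, -3.4, 16.7]
opening: 0.499
t 9.5 tcp [0.5869 0.0634 0.1565] q [ 0.19  0.51 -0.47  1.8   0.29  0.9  -0.95] x [0.525 0.851 0.001] z [ 0.002 -0.    -1.   ] F [-3.2 -3.4 16.7] Tz -0.043 op 0.499
```

```bash
for i in 1; do python3 -m crank '[[0,0,0,-0.1,-1],[0,0,0,-0.1,-1],[0,0,0,-0.1,-1],[0,0,0,-0.1,-1],[0,0,0,-0.1,-1]]'; python3 -c "
from h import *
tool()"; python3 -m crank '[[0,0,0,-0.1,-1],[0,0,0,-0.1,-1],[0,0,0,-0.1,-1],[0,0,0,-0.1,-1],[0,0,0,0,-1]]';  python3 -c "
from h import *
tool()"; done
```

```text
t: 10.0
tcp_pos: [0.5867, 0.0631, 0.1564]
tool_rot: [2.276, 2.162, 0.001]
force: [-3.7, -3.9, 16.8]
opening: 0.496
t 10.0 tcp [0.5867 0.0631 0.1564] q [ 0.28  0.54 -0.58  1.79  0.36  0.92 -0.52] x [ 0.051  0.999 -0.001] z [ 0.002 -0.001 -1.   ] F [-3.7 -3.9 16.8] Tz -0.09 op 0.496
t: 10.5
tcp_pos: [0.5868, 0.0629, 0.1564]
tool_rot: [1.804, 2.569, 0.0]
force: [-3.0, -4.5, 17.6]
opening: 0.499
t 10.5 tcp [0.5868 0.0629 0.1564] q [ 0.34  0.56 -0.67  1.79  0.43  0.94 -0.17] x [-0.34   0.941 -0.002] z [ 0.002 -0.001 -1.   ] F [-3.  -4.5 17.6] Tz -0.033 op 0.499
```

```bash
python3 -m crank '[[0,0,0,-0.1,-1],[0,0,0,-0.1,-1],[0,0,0,-0.1,-1],[0,0,0,0,-1],[0,0,0,0,-1]]'; python3 -c "
from h import *
tool()"; python3 -m crank '[[0,0,-2,0,-1],[0,0,-2,0,-1],[0,0,-2,0,-1],[0,0,-2,0,-1],[0,0,0,0,-1]]';python3 -m crank '[[0,0,-2,0,-1],[0,0,-1,0,-1],[0,0,-1,0,-1],[0,0,0,0,-1],[0,0,0,0,-1]]'
```

```text
t: 11.0
tcp_pos: [0.5868, 0.0627, 0.1564]
tool_rot: [1.403, 2.808, -0.001]
force: [-1.9, -5.0, 17.2]
opening: 0.496
t 11.0 tcp [0.5868 0.0627 0.1564] q [ 0.39  0.58 -0.74  1.78  0.48  0.96  0.09] x [-0.601  0.799 -0.002] z [ 0.002 -0.002 -1.   ] F [-1.9 -5.  17.2] Tz -0.005 op 0.496
t: 11.5
tcp_pos: [0.5868, 0.0629, 0.1631]
tool_rot: [1.402, 2.809, 0.0]
force: [2.2, -2.7, 6.8]
opening: 0.499
t: 12.0
tcp_pos: [0.5866, 0.063, 0.1658]
tool_rot: [1.403, 2.81, 0.001]
force: [5.2, -3.6, 0.5]
opening: 0.491
```

```bash
python3 -m crank '[[0,0,-1,0,-1],[0,0,-1,0,-1],[0,0,0,0,-1],[0,0,0,0,-1],[0,0,0,0,-1]]'; python3 -c "
from h import *
tool()"
```

```text
t: 12.5
tcp_pos: [0.5865, 0.0629, 0.1674]
tool_rot: [1.403, 2.81, 0.001]
force: [4.9, -2.0, -1.2]
opening: 0.501
t 12.5 tcp [0.5865 0.0629 0.1674] q [ 0.4   0.57 -0.75  1.78  0.46  0.98  0.1 ] x [-0.601  0.799 -0.   ] z [ 0.001  0.    -1.   ] F [ 4.9 -2.  -1.2] Tz -0.041 op 0.501
```

```bash
python3 -m crank '[[0,0,-3,0,-1],[0,0,-3,0,-1],[0,0,-3,0,-1],[0,0,-3,0,-1],[0,0,-3,0,-1]]';python3 -m crank '[[0,0,-8,0,-1],[0,0,-8,0,-1],[0,0,-8,0,-1],[0,0,-8,0,-1],[0,0,-8,0,-1]]'; python3 - <<'E'
from h import *
tool()
W=camera("wrist");S=camera("side");T=camera("top")
cv2.imwrite("pics/w3.png",np.hstack([cv2.resize(W["pixels"],(480,360)),S["pixels"][120:340,180:360].repeat(2,0).repeat(2,1)[:360,:320]]))
np.save
for c in(T,S,W):
    for r in regions_of(c,"tray")[:1]:
        m=r["region"].astype(np.uint8);cn=max(cv2.findContours(m,0,2)[0],key=cv2.contourArea)
        P=np.array([atz(c,*k[0],.018) for k in cv2.approxPolyDP(cn,5,True)]);print(r["confidence"],np.round(P[:,:2],3).tolist(),P.mean(0))
E
```

```text
t: 13.0
tcp_pos: [0.5855, 0.0634, 0.1828]
tool_rot: [-1.402, -2.81, 0.001]
force: [1.7, -1.6, -1.2]
opening: 0.497
t: 13.5
tcp_pos: [0.586, 0.0633, 0.224]
tool_rot: [1.403, 2.811, 0.0]
force: [-0.3, 0.1, -1.0]
opening: 0.497
t 13.5 tcp [0.586  0.0633 0.224 ] q [ 0.43  0.51 -0.79  1.73  0.4   1.08  0.15] x [-0.601  0.799 -0.   ] z [ 0.  0. -1.] F [-0.3  0.1 -1. ] Tz 0.019 op 0.497
0.68 [[0.649, -0.228], [0.512, -0.184], [0.468, -0.325], [0.604, -0.369]] [ 0.55816067 -0.27623512  0.018     ]
0.71 [[0.608, -0.371], [0.613, -0.337], [0.558, -0.244], [0.56, -0.203], [0.594, -0.199], [0.509, -0.174], [0.469, -0.323]] [ 0.55869606 -0.26430647  0.018     ]
0.34 [[0.368, 0.024], [0.511, -0.01], [0.515, 0.01], [0.446, 0.023], [0.439, 0.015]] [0.45606232 0.01249204 0.018     ]
```

View pics/w3.png

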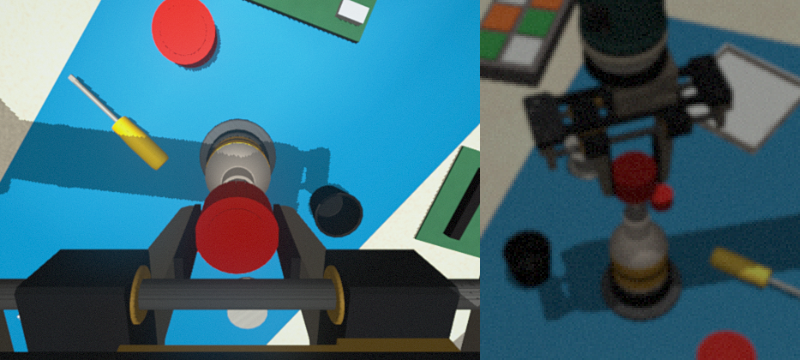

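The cap is off and held upright: in the wrist view it sits at (237,235) in the jaws, and the side view shows the bare neck below it. I'll turn back for a comfortable posture and then travel to the tray.

```bash
python3 -m crank '[[0,0,-2,0.14,-1],[0,0,-2,0.14,-1],[0,0,-2,0.14,-1],[0,0,-2,0.14,-1],[0,0,-2,0.14,-1]]';python3 -m crank '[[0,0,0,0.14,-1],[0,0,0,0.14,-1],[0,0,0,0.14,-1],[0,0,0,0.14,-1],[0,0,0,0.14,-1]]'; python3 -c "
from h import *
tool([.5585,-.2765,.13])"
```

```text
t: 14.3
tcp_pos: [0.5857, 0.0631, 0.2326]
tool_rot: [-2.287, -2.152, 0.001]
force: [-0.4, 0.4, -0.0]
opening: 0.499
t: 14.8
tcp_pos: [0.5857, 0.0632, 0.2325]
tool_rot: [-2.887, -1.238, 0.002]
force: [0.3, 0.5, -1.3]
opening: 0.496
t 14.8 tcp [0.5857 0.0632 0.2325] q [ 0.22  0.42 -0.49  1.73  0.22  1.05 -1.11] x [ 0.689  0.724 -0.001] z [-0.001 -0.    -1.   ] F [ 0.3  0.5 -1.3] Tz -0.019 op 0.496
move mm [-264.7  214.5  102.6]
```

```bash
python3 -m crank '[[-26.5,21.4,0,0,-1],[-26.5,21.4,0,0,-1],[-26.5,21.4,0,0,-1],[-26.5,21.4,0,0,-1],[-26.5,21.4,0,0,-1]]';python3 -m crank '[[-26.5,21.4,0,0,-1],[-26.5,21.4,0,0,-1],[-26.5,21.4,0,0,-1],[-26.5,21.4,0,0,-1],[-26.5,21.4,0,0,-1]]'; python3 -c "
from h import *
tool([.5585,-.2765,.13])
c=camera('wrist');cv2.imwrite('pics/w4.png',c['pixels'])
T=camera('top')
C=np.array([[.649,-.228],[.512,-.184],[.468,-.325],[.604,-.369]])
print([np.round(proj(c,[*k,.018])).tolist() for k in C])
for r in regions_of(c,'tray')[:1]:
  m=r['region'].astype(np.uint8);cn=max(cv2.findContours(m,0,2)[0],key=cv2.contourArea)
  for k in cv2.approxPolyDP(cn,6,True): print(k[0],np.round(atz(c,*k[0],.018),3))
"
```

```text
t: 15.3
tcp_pos: [0.5726, -0.1079, 0.2326]
tool_rot: [-2.883, -1.246, 0.001]
force: [0.3, 0.1, -0.5]
opening: 0.495
t: 15.8
tcp_pos: [0.5597, -0.2778, 0.2325]
tool_rot: [-2.883, -1.246, 0.001]
force: [0.6, 0.2, -0.8]
opening: 0.497
t 15.8 tcp [ 0.5597 -0.2778  0.2325] q [ 0.69  0.46 -0.39  1.65  0.19  1.07 -0.5 ] x [ 0.685  0.728 -0.   ] z [-0.001  0.    -1.   ] F [ 0.6  0.2 -0.8] Tz 0.053 op 0.497
move mm [ 1.000e-01 -1.700e+00  1.025e+02]
[[306.0, 89.0], [185.0, 150.0], [248.0, 262.0], [360.0, 213.0]]
[313  88] [ 0.655 -0.232  0.018]
[188 149] [ 0.515 -0.185  0.018]
[235 239] [ 0.478 -0.294  0.018]
[265 211] [ 0.527 -0.293  0.018]
[290 212] [ 0.547 -0.314  0.018]
[314 233] [ 0.55  -0.351  0.018]
[364 212] [ 0.608 -0.371  0.018]
```

View pics/w4.png

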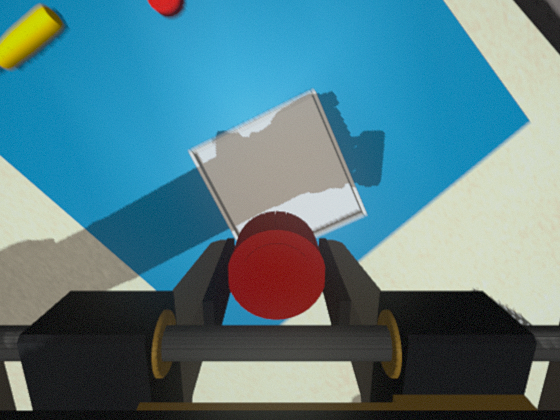

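The tray corners in the wrist view at (313,88), (189,150) and (364,213) give a centre of about (0.561,-0.278). The TCP is already over it, so I'll descend and feel for the floor.

```bash
python3 -m crank '[[0,0,30,0,-1],[0,0,30,0,-1],[0,0,30,0,-1],[0,0,30,0,-1],[0,0,20,0,-1]]';python3 -m crank '[[0,0,20,0,-1],[0,0,15,0,-1],[0,0,10,0,-1],[0,0,8,0,-1],[0,0,0,0,-1]]';python3 -m crank '[[0,0,2,0,-1],[0,0,2,0,-1],[0,0,1,0,-1],[0,0,0,0,-1],[0,0,0,0,-1]]'
```

```text
t: 16.45
tcp_pos: [0.5595, -0.274, 0.0906]
tool_rot: [-2.88, -1.248, 0.002]
force: [-0.9, 0.9, -0.1]
opening: 0.494
t: 16.95
tcp_pos: [0.5599, -0.276, 0.0394]
tool_rot: [-2.883, -1.246, 0.001]
force: [0.2, 0.4, -0.2]
opening: 0.496
t: 17.45
tcp_pos: [0.5603, -0.2766, 0.0353]
tool_rot: [2.884, 1.246, 0.0]
force: [0.2, 0.6, -0.3]
opening: 0.498
```

```bash
python3 -m crank '[[0,0,1,0,-1],[0,0,1,0,-1],[0,0,1,0,-1],[0,0,0,0,-1],[0,0,0,0,-1]]';python3 -m crank '[[0,0,1,0,-1],[0,0,1,0,-1],[0,0,0,0,-1],[0,0,0,0,-1],[0,0,0,0,-1]]'
```

```text
t: 17.95
tcp_pos: [0.5602, -0.2765, 0.032]
tool_rot: [-2.884, -1.246, 0.0]
force: [-0.0, -0.9, -0.2]
opening: 0.496
t: 18.45
tcp_pos: [0.5603, -0.2765, 0.0301]
tool_rot: [2.884, 1.246, 0.0]
force: [0.0, 0.1, -0.4]
opening: 0.497
```

```bash
python3 -m crank '[[0,0,0.5,0,-1],[0,0,0.5,0,-1],[0,0,0,0,-1],[0,0,0,0,-1],[0,0,0,0,-1]]';python3 -m crank '[[0,0,0.5,0,-1],[0,0,0.5,0,-1],[0,0,0,0,-1],[0,0,0,0,-1],[0,0,0,0,-1]]'
```

```text
t: 18.95
tcp_pos: [0.5603, -0.2765, 0.0291]
tool_rot: [2.884, 1.246, -0.0]
force: [-0.2, -0.1, -0.3]
opening: 0.498
t: 19.45
tcp_pos: [0.5603, -0.2765, 0.0289]
tool_rot: [2.884, 1.246, -0.0]
force: [-2.0, 1.6, 5.7]
opening: 0.496
```

Contact on the floor at 5.7 N. I'll relieve it slightly, open and go up.

```bash
python3 -m crank '[[0,0,-0.5,0,-1],[0,0,-0.3,0,-1],[0,0,0,0,0.03],[0,0,0,0,0.06],[0,0,0,0,0.1]]';python3 -m crank '[[0,0,0,0,0.2],[0,0,0,0,0.3],[0,0,0,0,0.3],[0,0,0,0,0.3],[0,0,-3,0,0.3]]';python3 -m crank '[[0,0,-10,0,0.3],[0,0,-20,0,0.3],[0,0,-30,0,0.3],[0,0,-30,0,0.3],[0,0,-30,0,0.3]]';python3 -m crank '[[-20,0,-20,0,0.3],[-30,0,0,0,0.3],[-30,0,0,0,0.3],[-30,0,0,0,0.3],[-30,0,0,0,0.3]]'; python3 - <<'E'
from h import *
tool()
W=camera("wrist");S=camera("side");T=camera("top")
cv2.imwrite("pics/f.png",np.vstack([np.hstack([cv2.resize(W["pixels"],(400,300)),cv2.resize(T["pixels"],(400,300))]),np.hstack([cv2.resize(S["pixels"],(400,300)),cv2.resize(S["pixels"][120:270,230:430],(400,300))])]))
for n,c in(("W",W),("T",T),("S",S)):
    for k in("cap","spool","pot","driver"):
        for r in regions_of(c,k):
            if r["confidence"]>.4:
                m=cv2.moments(r["region"].astype(np.uint8),True);u=(m["m10"]/m["m00"],m["m01"]/m["m00"]);print(n,k,round(r["confidence"],2),np.round(u,1),np.round(atz(c,*u,.025),3))
E
```

```text
t: 19.95
tcp_pos: [0.5602, -0.2765, 0.0286]
tool_rot: [-2.884, -1.246, 0.0]
force: [0.6, -0.4, -0.8]
opening: 0.547
t: 20.45
tcp_pos: [0.5599, -0.2764, 0.0316]
tool_rot: [-2.883, -1.246, 0.001]
force: [-0.5, -0.3, 0.3]
opening: 0.649
t: 20.95
tcp_pos: [0.5603, -0.2764, 0.1539]
tool_rot: [2.883, 1.246, 0.001]
force: [-0.1, -0.2, 0.5]
opening: 0.653
t: 21.45
tcp_pos: [0.4636, -0.3793, 0.173]
tool_rot: [2.883, 1.246, 0.001]
force: [0.3, -0.6, -1.0]
opening: 0.651
t 21.45 tcp [ 0.4636 -0.3793  0.173 ] q [ 0.9   0.48 -0.36  1.77  0.2   0.93 -0.29] x [ 0.685  0.728 -0.   ] z [ 0.001 -0.001 -1.   ] F [ 0.3 -0.6 -1. ] Tz 0.023 op 0.651
T cap 0.97 [205.4 269.3] [0.453 0.144 0.025]
T cap 0.73 [402.4 214.1] [ 0.558 -0.275  0.025]
T cap 0.55 [303.2 195.6] [ 0.603 -0.065  0.025]
T spool 0.71 [316.1 140.7] [ 0.722 -0.097  0.025]
T pot 0.96 [230.6 140.7] [0.726 0.088 0.025]
T driver 0.63 [271.6 259.1] [0.47  0.006 0.025]
S cap 0.78 [302.6 302.7] [0.454 0.144 0.025]
S cap 0.64 [309.9 165.1] [ 0.558 -0.273  0.025]
S spool 0.66 [233.3 196.7] [ 0.721 -0.094  0.025]
S pot 0.71 [203.9 248.1] [0.726 0.082 0.025]
S driver 0.65 [314.3 255. ] [0.463 0.015 0.025]
```

View pics/f.png

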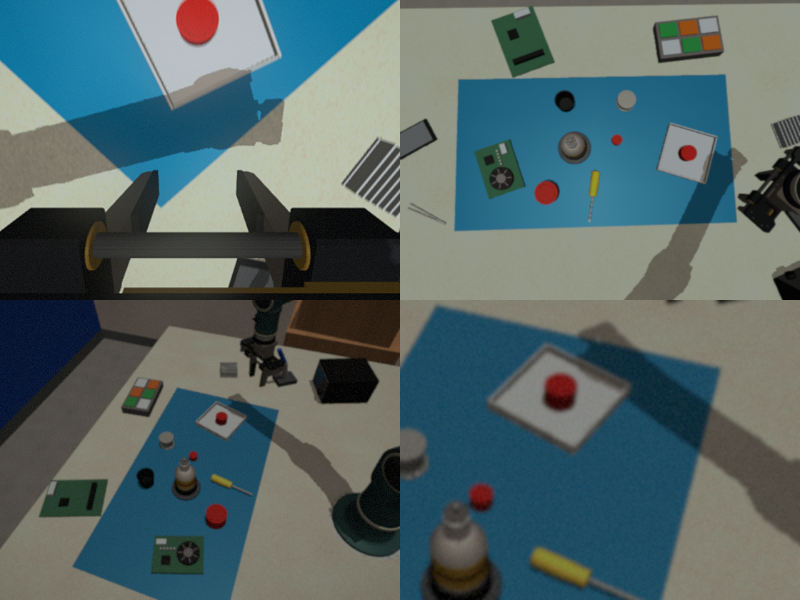

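The cap stands upright in the middle of the tray (top view 402,214; side view 310,165). The bystanders are where they were, and the arm is clear.

```bash
python3 -c "
from bench import *
print(hand_in())"
```

```text
the job is handed in; nothing more can be done
None
```

The bottle is open: its cap stands upright on the tray floor, released, and the job is handed in at about 21.6 s of the 64 s allowed.

- **Cap chosen:** of the three red discs (about 69, 49 and 29 mm across), I took the middle one, which is the one on the bottle.
- **Opening:** the first press stopped early at 16 N, tooth on tooth. A 0.2 rad turn let it drop in. I pressed on to the end stop at about 16–17 N and turned 1.6 rad anticlockwise. The highest press I read was 17.6 N, and the cap lifted off with about 1 N of resistance.
- **Placing:** the cap touched the tray floor at 5.7 N. I eased that off, opened the jaws and moved the arm away.
- **Last checks:** the top and side views both put the cap at about (0.558, -0.274), against a tray centre of (0.560, -0.277).
    - The spool, pot and screwdriver are where they were, within measuring error. The screwdriver readings spread about 1 cm between views, but its pixel position hardly changed.
    - The network did not report the cap in the last wrist picture, though it is plainly visible there.
    - Tray centre estimates from the top and wrist views differed by about 3 mm, which makes no difference here.

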